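# Flip the hex key and pull the strap clamp up solid

## Robot

A 6-joint arm with a two-finger parallel gripper is mounted at the origin on the work surface. World frame = base frame: x ahead of the robot, y to its left, z up, the work surface at z = 0. Lengths are in m, angles in degrees, forces in N, time in s.
With the tool pointing down it reaches from about 0.4 to 0.825 m from the base axis. Payload 7 kg.
Tool frame: the origin (TCP) lies at the very end of the fingers, on their centre line; the grasp point (between the pads) lies 19 mm behind it (ctrl.hold_point_z is the distance from the TCP to the grasp point, in m); z points along the fingers, y is the line along which they close (so a half turn about z gives the same grasp; the last joint's range is limited). The gripper opens to 88 mm and grips with 3 to 60 N. Pads are 19 mm wide; open, the fingers measure 130 mm over their backs; the gripper's body (78 mm by 193 mm) begins 47 mm behind the grasp point.
Start: joints at [91.679, 20.546, 0.682, 0, -70.136, -16.507], TCP at [0.173, 0.652, 0.227] pointing down, gripper open.
Joint ranges: [-176.03, 176.03], [-82.01, 121.73], [-58.28, 71.71], [-173.87, 95.51], [-174.79, -0.11], [-173.66, 173.66]. Speed limits (degrees/s): [136.94, 136.94, 172.46, 180, 180, 180].

## Interface

Orientations are given as [roll, pitch, yaw] about the fixed x, y, z axes, in that order (R = Rz(yaw) Ry(pitch) Rx(roll)).
In Python, from plant import sensors, viewer, workorder, ctrl gives the robot as it stands.
- The arm moves only by the shell command python3 -m pendant 'ROWS'. ROWS is JSON, a list of rows, each a list of 3 entries, a list of its own where there are three numbers: the opening, from -1 (shut) to 1 (fully open), so that 0 is half open, then the shift along the tool's x, y, z in m, then the turn, a rotation vector about the tool's x, y, z in degrees. A call has 1 to 10 rows; each row is the pose to reach, as a shift and turn from the pose commanded when the call began, along the tool's axes at that moment; what a row does not reach only later rows make up. A row lasts 1/12 s, in which the tool goes at most 41.7 mm and 7.16 degrees, less where a joint would pass 70% of its speed; a pose out of reach is approached as far as the arm can. A call with a gripper value outside its range is refused whole. The fingers move at their own pace and stop on an object; the grip force is fixed at half the most. Time passes only in rows, so rows that repeat a pose let the fingers close. It gives the time, the measured TCP pose, the force, the opening and the grip force at its end, in the units of the state.
- sensors.get_obs(): the state, without advancing time (a new reading comes with each control period).
- viewer.snapshot(name): name is "scene" or "top" or "wrist"; returns the picture (384x512x3 uint8, red, green, blue); there is no depth.
- viewer.camera_params(name): a dict with "fx", "fy", "cx", "cy" (pixels), "extrinsics" (4x4, takes a point from world to camera coordinates). Camera axes: x right, y up, looking along -z (the intrinsics and any distortion apply to the point x, -y, -z); pixel columns grow to the right and rows downward; lengths in m; the calibration is good to about 2 mm. A picture is of the moment at which its call begins: read the wrist's pose just before it. camera_params takes no time and is no camera call; for the wrist camera it gives the pose at the moment of the call.
- workorder.close_job(): hands the job in; it is judged then, once.
The state is a dict: "clock": time; "joint_pos": joint angles; "qvel": joint speeds; "tau": joint torques, N m; "tool_pos": TCP position; "orientation": TCP orientation; "force": force on the tool from outside, world axes, zero at the start; "moment": the same for the moment, N m; "opening": finger opening in m; "gripper_force": force on a finger pad.
Only numpy, scipy, OpenCV 4.12 (cv2) and the standard library are available. Lean on these libraries where they do the work, as an engineer would, in place of code of your own. Each camera call takes 0.05 s, during which the arm holds its last target. There are 200 camera calls.

## Task

One of the two strap clamps that hold the oak rail in the mortising fixture is only finger-tight; the big hex key still stands in its cap screw, long arm down, as it was spun in. Draw the key out, flip it so that its short arm goes fully home in the same socket, feeling it in rather than forcing it down, and then lever the screw tight (clockwise seen from above) with the long arm until it comes up solid under a firm pull of about 2.5 newton-metres (some 20 N near the end of the long arm), never over 3. Leave the key seated in the screw, let go of it, and leave everything else on the bench where it is.

Things in the scene. Friction and masses are not known exactly. Their poses are not given: they have to be found in the camera images.
- key_bend (a point): Middle of the bend of the large black hex key, where it can be pinched across its two flat sides (14 mm apart). Axes of all key points: the long arm runs along -z, the short arm along +x, the flat sides face +-y. The key starts nearly upright in the loose screw, long arm down, leaning up to 9 degrees, its short arm pointing roughly away from the robot. L of hexagon bar 14 mm across flats, 0.2 to 0.32 kg.
- key: The same key; origin where the centre lines of its two arms meet, just outside the bend: key_bend lies at (6, 0, -6) mm from it, the long arm's end 133 mm along -z, the short arm's end 49 mm along +x. Axes as key_bend.
- key_long_end (a point): Centre of the end face of the key's long arm. At the start it stands on the floor of the loose screw's socket.
- key_short_end (a point): Centre of the end face of the key's short arm.
- screw_head (a point): Centre of the top face of the loose clamp's black M16 socket cap screw (head 24 mm across, 16 mm high), at the same place as socket_mouth, but its axes turn with the screw; z up. The socket's flats face 30, 90 and 150 degrees from its x axis, so a key arm fits when the plane of the L lies along its x axis or at a multiple of 60 degrees from it.
- socket_mouth (a point): Centre of that hexagon socket, level with the head's top, 100 mm above the bench; z up along the screw, axes not turning with it. Socket 14.8 mm across flats (a key in it has about 3 degrees of turning play either way and leans up to 10 degrees by its own weight), 14 mm deep, 1 mm chamfer. The strap's top is 20 mm below the mouth, the oak rail's 38 mm, the fence's 28 mm; nothing fixed near it stands higher.
- socket_floor (a point): Centre of the floor of that socket, 14 mm below its mouth.
- loose_seat: That screw with the 33 mm washer it sits on; origin on the screw's axis under its head, 16 mm below the mouth. Does not turn.
- clamp_screw (a joint): Turn of the loose clamp screw in rad, growing as it is tightened (clockwise seen from above). Starts between 0 and 0.1. Stiff: about 1.1 N m moves it, rising to about 1.7 N m; it stays where it is left, and comes up solid after about a sixth of a turn, at 1.1. Under load the key also winds up by several degrees in the socket. 2 to 3 N m against the stop is a firm pull; over 3 N m is hauling, and the key may jump out.
- tight_head (a point): Centre of the top face of the other clamp's cap screw, the same kind of screw, already tight, without a key. z up.
- fixture: The mortising fixture, fixed to the bench: grey slotted plate 235 x 440 x 22 mm, the oak rail (400 mm along y) on it against a steel fence on the side away from the robot, and two strap clamps 220 mm apart along y, on the side towards the robot. Origin on the bench, midway between the two clamp screws; x points away from the robot, z up.
- small_key: Bystander: a smaller hex key (8 mm across flats, 100 mm long) lying flat on the bench.
- spare_screw: Bystander: a spare cap screw standing on its head (24 mm wide, 61 mm tall) on the fixture plate between the clamps, on the robot's side. Origin at its underside.
- tape_roll: Bystander: roll of masking tape, 110 mm across, 36 mm high. Origin at its underside.
- glue: Bystander: glue bottle, 66 mm across, 160 mm tall. Origin at its underside.
- chisel: Bystander: wooden-handled chisel lying flat, 280 mm long along its x. Origin at mid-length on the bench.
- square: Bystander: try square lying flat, stock 115 mm along its x, blade 190 mm along +y. Origin under the middle of the stock.
- offcut: Bystander: oak offcut 90 x 60 x 40 mm. Origin at its underside.
Mind the look-alikes: they are no part of the job. There is more than one size of the key; the one meant has the size given above.

How it is judged (in metres and radians):
On the way, in this order (a step that is already met when the one before it is completed fails the run):
1. the key is drawn clear of the screw (z of key_long_end in the frame of socket_mouth above 0.01 m and value of joint clamp_screw below 0.35 rad), for 0.1 s.
2. the key's short arm is fully home in the loose screw's socket, the screw not yet turned (distance between key_short_end and socket_floor below 0.005 m and z of key_short_end in the frame of socket_mouth below -0.01 m and angle between the x axis of key_short_end and the z axis of socket_mouth, either way round below 0.25 rad and value of joint clamp_screw below 0.35 rad), for 0.2 s.
3. the screw is levered up solid with the short arm in the socket, under a firm pull (the key bears on the socket with over 270 N, a pull of about 2 N m) (distance between key_short_end and socket_floor below 0.005 m and z of key_short_end in the frame of socket_mouth below -0.01 m and angle between the x axis of key_short_end and the z axis of socket_mouth, either way round below 0.25 rad and contact force between key and loose_seat above 270 N and value of joint clamp_screw above 1.07 rad), for 0.1 s.
At the end, for the whole second after the job is handed in: The clamp screw is up solid (joint above 1.07 rad, stop at 1.1); the key rests in its socket by the short arm (end within 5 mm of the socket floor's centre, short arm within 0.25 rad of the screw's axis), still and let go; bystanders within 30 mm of where they were (distance between key_short_end and socket_floor below 0.005 m and z of key_short_end in the frame of socket_mouth below -0.01 m and angle between the x axis of key_short_end and the z axis of socket_mouth, either way round below 0.25 rad and value of joint clamp_screw above 1.07 rad and linear speed of key below 0.02 m/s); the robot touches nothing.
It fails at once if the screw is turned (beyond 0.4 rad) without the key's short arm in its socket (value of joint clamp_screw between 0.4 and 1 rad and distance between key_short_end and socket_floor above 0.02 m).
It fails at once if the key's short end is pressed on the screw harder than 35 N before it has found the socket (contact force between key and loose_seat above 35 N and z of key_short_end in the frame of socket_mouth above -0.003 m and distance between key_short_end and socket_mouth below 0.02 m).
It fails at once if the key is hauled on hard after the screw has come up solid (its hexagon bears on the socket with over 420 N, a pull of about 3 N m) (value of joint clamp_screw above 1.06 rad and contact force between key and loose_seat above 420 N).
It fails at once if a bystander is pushed more than 30 mm (distance of any of small_key, spare_screw, tape_roll, glue, chisel, square, offcut from where it was at the start of the episode above 0.03 m).
It also fails if it takes over 72 s, if anything falls off the work surface, if the arm or the gripper's body presses on something with over 40 N, if the wrist force passes 120 N, or if a joint passes its speed limit or range.

## Working session

There is one attempt and no reset: what is moved stays moved. The work goes in short steps, Python scripts to look and compute and a shell command to move; the robot and the scene stay as the last step left them, time stands still between calls to the robot, and variables do not carry over. Pictures are saved under pics/ and viewed, at most 10 in all, crops included, and the job is handed in when it is done.

```bash
ls; mkdir -p pics
python3 - <<'E'
from plant import sensors, viewer, ctrl
import cv2, numpy as np
print(sensors.get_obs()); print(ctrl.hold_point_z)
ims=[]
for n in ("scene","top"):
    p=viewer.camera_params(n); print(n,{k:(np.round(v,4).tolist() if k=="extrinsics" else v) for k,v in p.items()})
    im=viewer.snapshot(n)[:,:,::-1]; cv2.imwrite(f"pics/{n}0.png",im)
E
```

```text
pics
{'clock': 0.0, 'joint_pos': array([ 9.16769607e+01,  2.05907714e+01,  6.35582121e-01, -1.95299169e-02,
       -7.01356273e+01, -1.65068680e+01]), 'qvel': array([ 0.06223162, -0.0120993 ,  0.01432423, -0.12443687, -0.04644173,
       -0.03312742]), 'tau': array([-2.26601669e-04, -5.82713056e+01,  2.93053490e+01,  6.99742064e+00,
        6.96349656e-03, -1.38752503e-04]), 'tool_pos': array([0.17267086, 0.65205345, 0.22564577]), 'orientation': array([ 1.79907710e+02, -8.20326119e-03, -1.48365514e+01]), 'force': array([-1.31344885, -0.81699413, -0.34309562]), 'moment': array([ 0.04847704, -0.00236532,  0.02700396]), 'gripper_force': 0.0, 'opening': 0.08772862081009315}
0.0188
scene {'fx': 372.5830776966677, 'fy': 372.5830776966677, 'cx': 259.0477123524403, 'cy': 197.0345180229398, 'extrinsics': [[0.7275, 0.686, -0.0101, -0.3381], [-0.5827, 0.6255, 0.5189, 0.1915], [0.3623, -0.3716, 0.8548, -1.2705], [0.0, 0.0, 0.0, 1.0]]}
top {'fx': 393.7244025557884, 'fy': 393.7244025557884, 'cx': 261.5741656766972, 'cy': 193.61943945514017, 'extrinsics': [[-0.017, -0.9998, 0.0089, -0.0179], [0.9955, -0.0161, 0.0935, -0.5022], [-0.0933, 0.0105, 0.9956, -1.1588], [0.0, 0.0, 0.0, 1.0]]}
```

View pics/scene0.png

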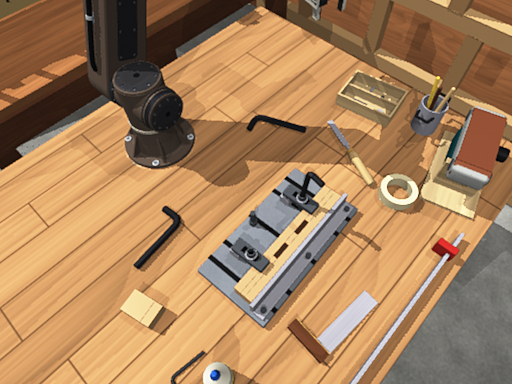

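View pics/top0.png

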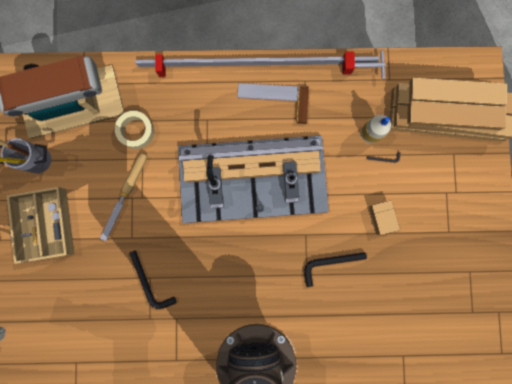

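Scene view: the big key stands in the far clamp screw at scene (308,185) and top (212,170). The look-alikes lie flat on the bench at scene (275,122), scene (160,235) and scene (187,367). Only the one in the screw fits the description. I'll confirm this in one crop.

```bash
cat > h.py <<'E'
import numpy as np, cv2
from plant import sensors, viewer, ctrl
from scipy.spatial.transform import Rotation as R
def ray(p,u,v):
    E=np.array(p["extrinsics"]); d=np.array([(u-p["cx"])/p["fx"],-(v-p["cy"])/p["fy"],-1.])
    d=E[:3,:3].T@d; return -E[:3,:3].T@E[:3,3], d/np.linalg.norm(d)
def onz(p,u,v,z):
    c,d=ray(p,u,v); return c+d*(z-c[2])/d[2]
def tri(rs):
    A=sum(np.eye(3)-np.outer(d,d) for c,d in rs); b=sum((np.eye(3)-np.outer(d,d))@c for c,d in rs)
    x=np.linalg.solve(A,b); return x,[np.linalg.norm((np.eye(3)-np.outer(d,d))@(x-c)) for c,d in rs]
def proj(p,X):
    E=np.array(p["extrinsics"]); q=E[:3,:3]@X+E[:3,3]; return np.array([p["cx"]+p["fx"]*q[0]/-q[2],p["cy"]-p["fy"]*q[1]/-q[2]])
def grab(n,f):
    p=viewer.camera_params(n); im=viewer.snapshot(n)[:,:,::-1].copy(); cv2.imwrite("pics/"+f,im); return p,im
E
python3 - <<'E'
import cv2,numpy as np
from plant import ctrl; print([a for a in dir(ctrl) if a[0]!='_'])
a=cv2.imread('pics/top0.png')[130:220,175:245]; b=cv2.imread('pics/scene0.png')[165:255,270:350]
f=lambda i:cv2.resize(i,None,fx=5,fy=5,interpolation=cv2.INTER_CUBIC)
cv2.imwrite('pics/c1.png',np.hstack([f(a),f(b)]))
E
```

```text
['PlanningError', 'hold_point_z']
```

View pics/c1.png

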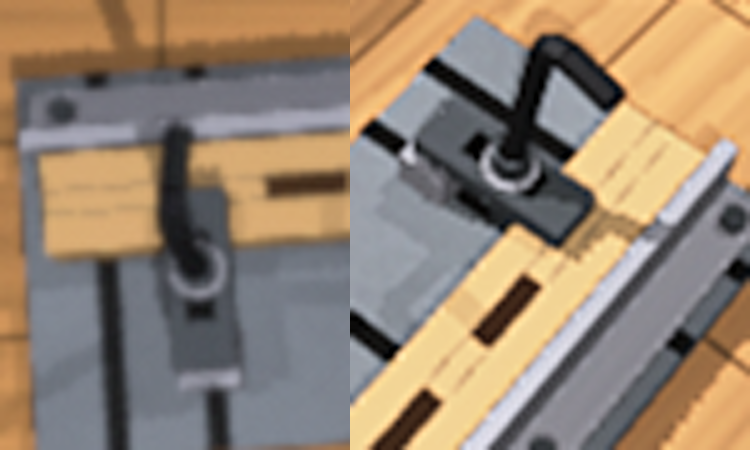

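The crop confirms it: a black L standing in the ring-shaped screw head. The head is at top (214.4,184) and scene (302.2,198.6), the bend at top (209.4,175) and scene (309.6,174), and the short end at top (210.6,156) and scene (323,184.4).

Run:
```python
from h import *
t=viewer.camera_params("top"); s=viewer.camera_params("scene")
for n,a,b,z in (("head",(214.4,184),(302.2,198.6),.1),("bend",(209.4,175),(309.6,174.5),.213),("short",(210.6,157),(322,184),.219),):
    print(n,*[np.round(v,4) for v in tri([ray(t,*a),ray(s,*b)])],onz(t,*a,z).round(4),onz(s,*b,z).round(4))
print("tight",onz(t,291,182,.1).round(4))
w=viewer.camera_params("wrist"); E=np.linalg.inv(w["extrinsics"]); o=sensors.get_obs()
Rt=R.from_euler("xyz",o["orientation"],degrees=True).as_matrix()
print("cam in tool",(Rt.T@(E[:3,3]-o["tool_pos"])).round(4)); print((Rt.T@E[:3,:3]).round(3)); print(w["fx"],w["cx"],w["cy"]); print(Rt.round(3))
```

```text
head [0.5273 0.11   0.0816] [0.0016 0.0016] [0.524  0.1068 0.1   ] [0.5342 0.1016 0.1   ]
bend [0.5359 0.1093 0.2095] [0.0027 0.0027] [0.5335 0.1069 0.213 ] [0.5388 0.1094 0.213 ]
short [0.5797 0.1041 0.2176] [0.0014 0.0014] [0.5784 0.1029 0.219 ] [0.5811 0.1045 0.219 ]
tight [ 0.5262 -0.1089  0.1   ]
cam in tool [ 0.0858 -0.0004 -0.1578]
[[-0.     0.95   0.313]
 [ 1.     0.     0.001]
 [ 0.001  0.313 -0.95 ]]
337.97003985985083 253.11906650363986 191.96782101405483
[[ 0.967 -0.256 -0.   ]
 [-0.256 -0.967 -0.001]
 [ 0.     0.001 -1.   ]]
```

```bash
cat >> h.py <<'E'
def tool(a,yaw):  # tool pitched a deg forward from straight down, short-arm plane at yaw; camera on the upper/far side
    return R.from_euler("z",yaw,degrees=True)*R.from_euler("y",-a,degrees=True)*R.from_matrix(np.array([[1,0,0],[0,-1,0],[0,0,-1.]]))
def cur():
    o=sensors.get_obs(); return np.array(o["tool_pos"]),R.from_euler("xyz",o["orientation"],degrees=True)
def rel(g,Rt,show=True):  # g: grasp point target
    p,R0=cur(); tcp=np.array(g)+Rt.apply([0,0,ctrl.hold_point_z])
    return R0.inv().apply(tcp-p).round(4),(R0.inv()*Rt).as_rotvec(degrees=True).round(2)
E
python3 - <<'E'
from h import *
Rt=tool(45,-5); print(rel(np.array([.534,.108,.212])-.1*Rt.apply([0,0,1]),Rt)); print(Rt.as_matrix().round(2))
E
```

```text
(array([ 0.432 ,  0.4433, -0.0429]), array([ 3.94, 44.88, -9.29]))
[[ 0.7  -0.09  0.7 ]
 [-0.06 -1.   -0.06]
 [ 0.71  0.   -0.71]]
```

```bash
python3 -m pendant '[[0,[0.216,0.222,-0.021],[2,22.4,-4.6]],[0,[0.216,0.222,-0.021],[2,22.4,-4.6]],[0,[0.216,0.222,-0.021],[2,22.4,-4.6]],[0,[0.216,0.222,-0.021],[2,22.4,-4.6]],[0,[0.216,0.222,-0.021],[2,22.4,-4.6]],[0,[0.216,0.222,-0.021],[2,22.4,-4.6]],[0,[0.216,0.222,-0.021],[2,22.4,-4.6]],[0,[0.216,0.222,-0.021],[2,22.4,-4.6]],[0,[0.216,0.222,-0.021],[2,22.4,-4.6]]]'
python3 - <<'E'
from h import *
Rt=tool(45,-5); print(rel(np.array([.534,.108,.212])-.1*Rt.apply([0,0,1]),Rt))
E
```

```text
clock: 0.85
tool_pos: [0.3258, 0.3787, 0.2478]
orientation: [-178.8, -22.4, -10.6]
force: [0.4, 0.3, -0.1]
opening: 0.0439
gripper_force: 0.0
(array([0.1904, 0.2346, 0.0504]), array([ 1.95, 22.51, -4.89]))
```

```bash
python3 -m pendant '[[0,[0.19,0.234,0.05],[2,22.5,-4.9]],[0,[0.19,0.234,0.05],[2,22.5,-4.9]],[0,[0.19,0.234,0.05],[2,22.5,-4.9]],[0,[0.19,0.234,0.05],[2,22.5,-4.9]],[0,[0.19,0.234,0.05],[2,22.5,-4.9]],[0,[0.19,0.234,0.05],[2,22.5,-4.9]],[0,[0.19,0.234,0.05],[2,22.5,-4.9]],[0,[0.19,0.234,0.05],[2,22.5,-4.9]],[0,[0.19,0.234,0.05],[2,22.5,-4.9]],[0,[0.19,0.234,0.05],[2,22.5,-4.9]]]'
python3 - <<'E'
from h import *
p,im=grab("wrist","w1.png"); print(sensors.get_obs()["joint_pos"].round(1))
import json; json.dump({k:np.array(v).tolist() for k,v in p.items()},open("w1.json","w"))
for n,X in (("bend",[.534,.108,.212]),("head",[.527,.107,.1]),("short",[.58,.104,.218])): print(n,proj(p,np.array(X)).round(0))
E
```

```text
clock: 1.68
tool_pos: [0.4924, 0.1351, 0.3199]
orientation: [179.2, -42.4, -5.0]
force: [-0.4, 0.4, -0.1]
opening: 0.0438
gripper_force: 0.0
[ 54.3 -18.4 -58.2  58.9 -43.3 -12. ]
bend [279. 234.]
head [273. 268.]
short [277. 183.]
```

View pics/w1.png

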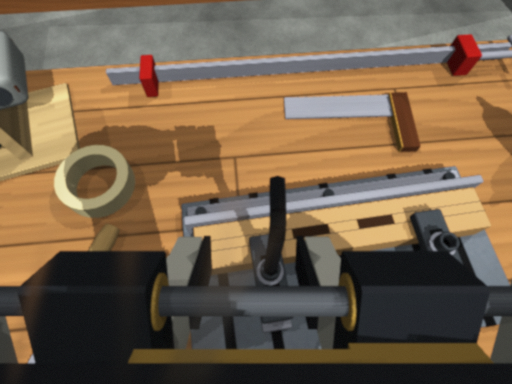

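The wrist view shows the key's short end at (277,181) and the screw head at (270,268), both within about 2 px of the predictions. Joint 3 is at its limit at 45° tilt, so I'll use a shallower one.

Run:
```python
from h import *
import json
t=viewer.camera_params("top"); s=viewer.camera_params("scene"); w=json.load(open("w1.json"))
for n,a,b,c in (("head",(214.4,184),(302.2,198.6),(270,269)),("short",(210.6,157),(322,184),(277.5,181))):
    print(n,*[np.round(v,4) for v in tri([ray(t,*a),ray(s,*b),ray(w,*c)])])
print(onz(w,270,268,.1))
Rt=tool(32,-5); print(rel(np.array([.534,.108,.212])-.06*Rt.apply([0,0,1]),Rt))
```

```text
head [0.5282 0.1093 0.0838] [0.0024 0.0011 0.0014]
short [0.5802 0.1037 0.2192] [0.002  0.0011 0.0009]
[0.52756664 0.11045935 0.1       ]
(array([-0.0327,  0.0222,  0.0687]), array([  0.82, -10.38,  -0.11]))
```

```bash
python3 -m pendant '[[0,[-0.033,0.022,0.069],[0.8,-10.4,0]],[0,[-0.033,0.022,0.069],[0.8,-10.4,0]],[0,[-0.033,0.022,0.069],[0.8,-10.4,0]],[0,[-0.033,0.022,0.069],[0.8,-10.4,0]],[0,[-0.033,0.022,0.069],[0.8,-10.4,0]],[0,[-0.033,0.022,0.069],[0.8,-10.4,0]]]'
python3 - <<'E'
from h import *
p,im=grab("wrist","w2.png"); print(sensors.get_obs()["joint_pos"].round(1))
import json; json.dump({k:np.array(v).tolist() for k,v in p.items()},open("w2.json","w"))
Rt=tool(32,-5); print(rel(np.array([.534,.108,.212]),Rt))
t,_=grab("top","t2.png")
a=cv2.resize(im[120:320,180:360],None,fx=2.4,fy=2.4,interpolation=cv2.INTER_CUBIC)
b=cv2.resize(_[140:210,180:240],None,fx=5,fy=5,interpolation=cv2.INTER_CUBIC)
o=np.zeros((480,740,3),np.uint8); o[:480,:432]=a; o[:350,440:740]=b; cv2.imwrite("pics/c2.png",o)
E
```

```text
clock: 2.23
tool_pos: [0.5117, 0.1132, 0.2474]
orientation: [-180.0, -32.1, -4.9]
force: [-0.0, 0.0, 0.4]
opening: 0.044
gripper_force: 0.0
[ 45.2 -11.5 -55.6  47.6 -33.4   2.2]
(array([0.0004, 0.0035, 0.061 ]), array([-0.12, -0.1 ,  0.13]))
```

View pics/c2.png

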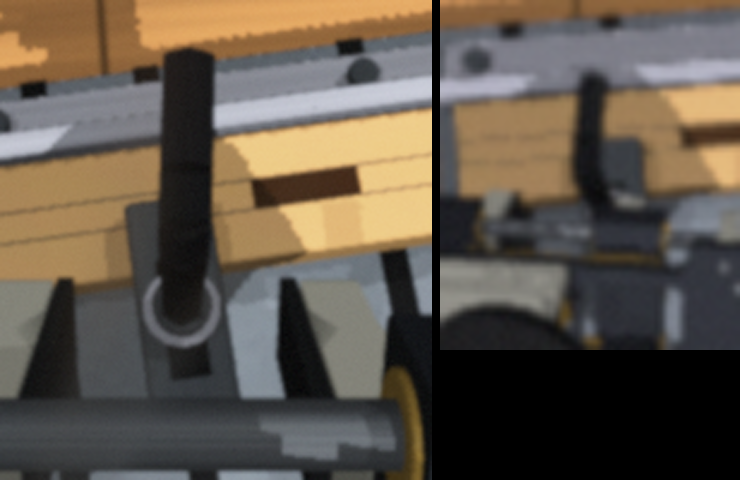

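The short end is at wrist (258.3,144), the bend at about (257.5,220) and the washer centre at (255.8,248). The fingers straddle the key.

Run:
```python
from h import *
import json
w=json.load(open("w2.json"));w1=json.load(open("w1.json"))
print("washer",onz(w,255.8,247.9,.084), "short",onz(w,258.3,146,.218),"mid",onz(w,258.0,185,.226),"bend",onz(w,257.5,215,.226))
for y in (-.105,):pass
p,_=cur(); c,d=ray(w,255.8,247.9); print(c,p)
print("axis of tool image x", proj(w,p+.0), proj(w,p-cur()[1].apply([0,0,.02])))
```

```text
washer [0.52719044 0.10981812 0.084     ] short [0.58259828 0.10422477 0.218     ] mid [0.55407429 0.10705221 0.226     ] bend [0.53553855 0.10899528 0.226     ]
[0.50062879 0.11436331 0.42614554] [0.51153028 0.11333971 0.24748668]
axis of tool image x [253.71264572 253.85900684] [253.79204038 274.79466779]
```

Run:
```python
from h import *
Rt=tool(32,-5.7); print(rel(np.array([.538,.1086,.2125]),Rt))
```

```text
(array([0.0041, 0.0027, 0.0627]), array([-0.51, -0.1 ,  0.72]))
```

```bash
python3 -m pendant '[[0,[0.004,0.0027,0.025],[-0.5,0,0.7]],[0,[0.004,0.0027,0.045],[-0.5,0,0.7]],[0,[0.004,0.0027,0.062],[-0.5,0,0.7]],[0,[0.004,0.0027,0.0625],[-0.5,0,0.7]],[0,[0.004,0.0027,0.0625],[-0.5,0,0.7]]]' && python3 -m pendant '[[-0.4,[0,0,0],[0,0,0]],[-0.55,[0,0,0],[0,0,0]],[-0.7,[0,0,0],[0,0,0]],[-0.8,[0,0,0],[0,0,0]],[-0.9,[0,0,0],[0,0,0]],[-1,[0,0,0],[0,0,0]],[-1,[0,0,0],[0,0,0]],[-1,[0,0,0],[0,0,0]]]'
python3 - <<'E'
from h import *
o=sensors.get_obs(); print(o["moment"],o["joint_pos"].round(1))
p,Rt=cur(); print("lift",Rt.inv().apply([0,0,.04]).round(4), "grasp pt",(p-Rt.apply([0,0,.0188])).round(4))
E
```

```text
clock: 2.75
tool_pos: [0.5507, 0.1074, 0.2008]
orientation: [179.8, -31.5, -5.8]
force: [0.6, -0.0, -0.3]
opening: 0.0437
gripper_force: 0.0
clock: 3.42
tool_pos: [0.5511, 0.108, 0.2015]
orientation: [179.9, -31.6, -5.8]
force: [0.8, 0.6, 1.8]
opening: 0.0134
gripper_force: 30.0
[ 0.17133805  1.36888649 -0.01308293] [ 33.6  -4.2 -58.2  62.5 -22.1  -5.6]
lift [ 0.0209  0.0001 -0.0341] grasp pt [0.5413 0.109  0.2175]
```

```bash
python3 -m pendant '[[-1,[0.003,0,-0.004],[0,0,0]],[-1,[0.006,0,-0.009],[0,0,0]],[-1,[0.010,0,-0.016],[0,0,0]],[-1,[0.014,0,-0.023],[0,0,0]],[-1,[0.019,0,-0.031],[0,0,0]],[-1,[0.024,0,-0.038],[0,0,0]],[-1,[0.024,0,-0.038],[0,0,0]],[-1,[0.024,0,-0.038],[0,0,0]]]'
python3 - <<'E'
from h import *
o=sensors.get_obs(); print(o["moment"],o["joint_pos"].round(1))
s,im=grab("scene","s3.png"); w,im2=grab("wrist","w3.png")
a=cv2.resize(im[120:240,260:370],None,fx=4,fy=4,interpolation=cv2.INTER_CUBIC)
b=cv2.resize(im2[120:320,180:360],None,fx=1.9,fy=2,interpolation=cv2.INTER_CUBIC)
o=np.zeros((480,790,3),np.uint8); o[:480,:440]=a; o[:400,448:790]=b; cv2.imwrite("pics/c3.png",o)
E
```

```text
clock: 4.08
tool_pos: [0.5511, 0.1079, 0.2454]
orientation: [179.9, -31.5, -5.8]
force: [-0.4, 0.2, -3.2]
opening: 0.0137
gripper_force: 30.0
[ 0.21638178  2.26983614 -0.05889277] [ 40.1  -7.  -52.   47.4 -30.8   5.6]
```

View pics/c3.png

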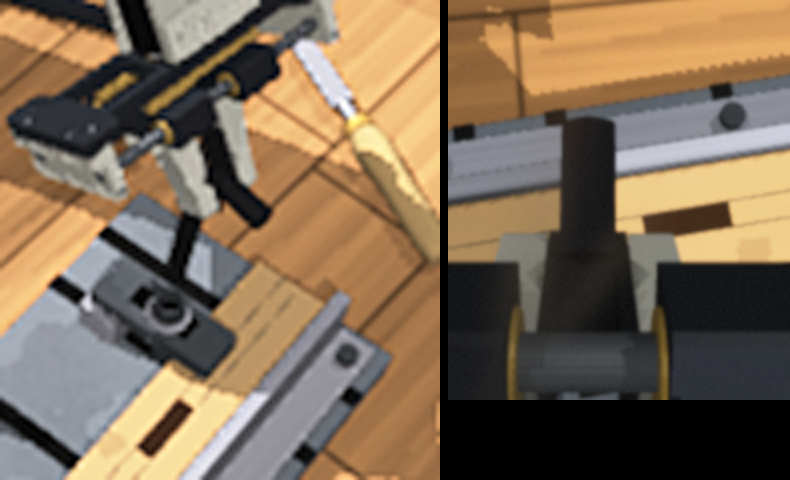

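The key is out and held. Its short end is at scene (326.2,174) and wrist (253.7,181), its long end at scene (304.5,190), and it has pitched nose-down in the fingers. I'll measure the in-hand pose.

Run:
```python
from h import *
s=viewer.camera_params("scene"); w=viewer.camera_params("wrist"); p,Rt=cur()
S,e=tri([ray(s,325.5,173.5),ray(w,253.7,182)]); print("short",S.round(4),e)
def onplane(c,d):
    n=Rt.apply([0,1,0]); return c+d*(n@(p-c))/(n@d)
L=onplane(*ray(s,304.5,190)); S2=onplane(*ray(s,325.5,173.5))
for n,X in(("S",S),("S2",S2),("L",L)): print(n,X.round(4),"tool",Rt.inv().apply(X-p).round(4))
print("dist",np.linalg.norm(L-S2),np.hypot(.133,.049))
# in tool xz
def fit(S,L):
    s_=Rt.inv().apply(S-p)[[0,2]]; l_=Rt.inv().apply(L-p)[[0,2]]; v=s_-l_
    # world tilt of line long->short ; nominal angle from vertical = atan(49/133)
    vw=Rt.apply([v[0],0,v[1]]); h=vw@[np.cos(np.radians(-5.8)),np.sin(np.radians(-5.8)),0]
    return np.degrees(np.arctan2(h,vw[2])-np.arctan2(49,133))
print("pitch deg",fit(S,L),fit(S2,L))
```

```text
short [0.5835 0.1042 0.2666] [np.float64(6.985557960028448e-06), np.float64(6.98555796023219e-06)]
S [0.5835 0.1042 0.2666] tool [ 0.0394 -0.0001 -0.0015]
S2 [0.5836 0.104  0.2668] tool [ 0.0396  0.     -0.0017]
L [0.5323 0.1089 0.134 ] tool [-0.0737  0.      0.0847]
dist 0.14244288304776642 0.14173919711921612
pitch deg 0.9859816440071 0.98794087428544
```

```bash
cat >> h.py <<'E'
def relS(S,Rt,s=np.array([.0395,0,-.0016])):  # short end to S
    p,R0=cur(); return R0.inv().apply(np.array(S)-Rt.apply(s)-p).round(4),(R0.inv()*Rt).as_rotvec(degrees=True).round(2)
E
python3 - <<'E'
from h import *
print(rel([.545,.1085,.27],tool(-15,-5.8)))
E
```

```text
(array([-0.0055, -0.0005, -0.0117]), array([ 2.100e-01, -4.646e+01, -4.000e-02]))
```

```bash
python3 -m pendant '[[-1,[0,0,-0.01],[0,-6,0]],[-1,[-0.002,0,-0.0117],[0,-13,0]],[-1,[-0.004,0,-0.0117],[0,-20,0]],[-1,[-0.005,0,-0.0117],[0,-27,0]],[-1,[-0.0055,0,-0.0117],[0,-33,0]],[-1,[-0.0055,0,-0.0117],[0,-40,0]],[-1,[-0.0055,0,-0.0117],[0,-46.5,0]],[-1,[-0.0055,0,-0.0117],[0,-46.5,0]]]'
python3 - <<'E'
from h import *
print(sensors.get_obs()["joint_pos"].round(1),relS([.5275,.1098,.15],tool(-57.5,-5.8)))
E
```

```text
clock: 4.85
tool_pos: [0.5425, 0.1082, 0.2508]
orientation: [179.8, 15.5, -6.0]
force: [1.2, 0.4, -2.9]
opening: 0.0133
gripper_force: 30.0
[ 25.7  17.9   1.5  -7.9 -87.   59.6] (array([-0.018 , -0.0002,  0.0759]), array([  0.07, -42.02,  -0.26]))
```

```bash
python3 -m pendant '[[-1,[0,0,0.01],[0,-6,0]],[-1,[-0.002,0,0.02],[0,-13,0]],[-1,[-0.006,0,0.035],[0,-20,0]],[-1,[-0.009,0,0.045],[0,-27,0]],[-1,[-0.012,0,0.055],[0,-34,0]],[-1,[-0.018,0,0.066],[0,-42,0]],[-1,[-0.018,0,0.076],[0,-42,-0.2]],[-1,[-0.018,0,0.076],[0,-42,-0.2]],[-1,[-0.018,0,0.076],[0,-42,-0.2]],[-1,[-0.018,0,0.076],[0,-42,-0.2]]]'
python3 - <<'E'
from h import *
print(sensors.get_obs()["joint_pos"].round(1),relS([.5275,.1098,.15],tool(-57.5,-5.8)))
w,im2=grab("wrist","w4.png");s,im=grab("scene","s4.png")
import json; json.dump({k:np.array(v).tolist() for k,v in w.items()},open("w4.json","w"))
print(proj(w,np.array([.5275,.1098,.1])),proj(w,np.array([.5275,.1098,.15])),proj(s,np.array([.5275,.1098,.1])),proj(s,np.array([.5275,.1098,.15])))
a=cv2.resize(im[120:240,260:360],None,fx=2.7,fy=2.7,interpolation=cv2.INTER_CUBIC)
o=np.zeros((384,790,3),np.uint8); o[:,:512]=im2; o[:324,518:788]=a; cv2.imwrite("pics/c4.png",o)
E
```

```text
clock: 5.68
tool_pos: [0.5047, 0.1124, 0.1859]
orientation: [180.0, 56.6, -5.7]
force: [0.8, 0.1, -2.6]
opening: 0.0134
gripper_force: 30.0
[  18.1   42.4   19.4  -22.7 -119.2   64.9] (array([0.0031, 0.0003, 0.0016]), array([ 0.13, -0.91,  0.07]))
[254.55891333  83.5588175 ] [254.58973916 173.86094118] [302.23294364 195.34642511] [303.90352326 185.5298149 ]
```

View pics/c4.png

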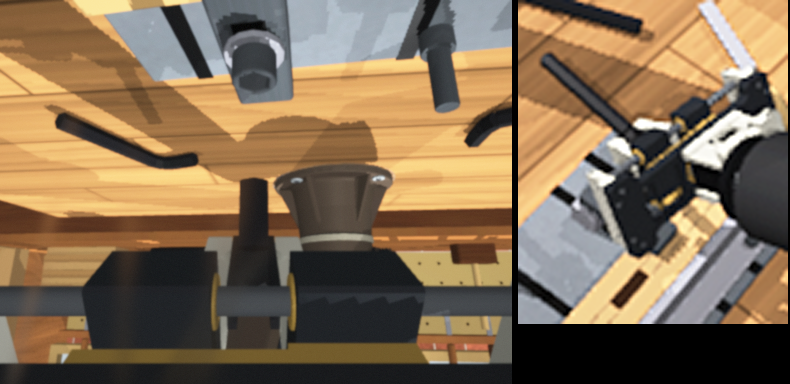

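The wrist view from the far side shows the open hex socket at (255,82) and the short arm's end at (254,181), in line laterally. I'll lower to 10 mm above the mouth and measure up close.

Run:
```python
from h import *
print(relS([.5275,.1098,.11],tool(-57.5,-5.8)))
```

```text
(array([0.0374, 0.0007, 0.024 ]), array([ 0.1 , -0.94,  0.14]))
```

```bash
python3 -m pendant '[[-1,[0.012,0,0.007],[0,-0.5,0]],[-1,[0.024,0.0003,0.014],[0,-0.9,0]],[-1,[0.034,0.0005,0.021],[0,-0.9,0]],[-1,[0.036,0.0005,0.023],[0,-0.9,0]],[-1,[0.036,0.0005,0.023],[0,-0.9,0]],[-1,[0.036,0.0005,0.023],[0,-0.9,0]]]'
python3 - <<'E'
from h import *
print(relS([.5275,.1098,.11],tool(-57.5,-5.8)))
w,im2=grab("wrist","w5.png")
import json; json.dump({k:np.array(v).tolist() for k,v in w.items()},open("w5.json","w"))
print(proj(w,np.array([.5275,.1098,.1])),proj(w,np.array([.5275,.1098,.11])))
cv2.imwrite("pics/c5.png",cv2.resize(im2[90:240,190:320],None,fx=4,fy=4,interpolation=cv2.INTER_CUBIC))
E
```

```text
clock: 6.28
tool_pos: [0.504, 0.1118, 0.141]
orientation: [179.9, 57.9, -5.8]
force: [0.3, 0.4, -3.0]
opening: 0.0137
gripper_force: 30.0
(array([-0.0007, -0.0004, -0.0016]), array([0.14, 0.43, 0.01]))
[253.14535941 163.81447093] [253.14971241 183.63658971]
```

View pics/c5.png

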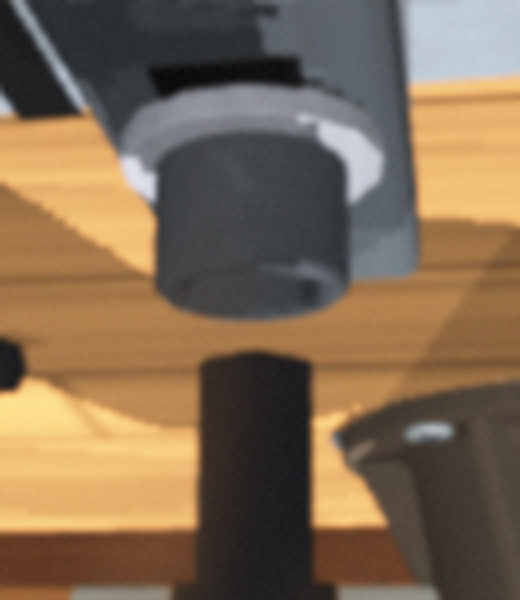

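The head's top centre is at (253.4,162.5) and the key end's centre at (254.1,182.8). So the key is about 0.4 mm off laterally, while depth along x is weakly seen here. I'll check the long end from scene and top.

Run:
```python
from h import *
s,im=grab("scene","s5.png"); t,im2=grab("top","t5.png")
G=np.array([.40,.122,.135]); 
def crop(p,im,k):
    u,v=proj(p,G).astype(int); print(u,v); return cv2.resize(im[v-22:v+23,u-20:u+20],None,fx=9,fy=9,interpolation=cv2.INTER_CUBIC)
cv2.imwrite("pics/c6.png",np.hstack([crop(s,im,0),crop(t,im2,0)]))
import json;w=json.load(open("w5.json")); p,Rt=cur(); c,d=ray(w,254.1,182.75)
for z in (.104,.106,.108,.11,.112):
    X=c+d*(z-c[2])/d[2]; print(X.round(4),Rt.inv().apply(X-p).round(4))
print(p)
```

```text
271 160
207 228
[0.5074 0.1113 0.104 ] [0.0337 0.0004 0.0177]
[0.5146 0.1106 0.106 ] [0.0359 0.0003 0.0105]
[0.5218 0.1099 0.108 ] [0.038  0.0003 0.0033]
[0.529  0.1092 0.11  ] [ 0.0402  0.0003 -0.0039]
[0.5363 0.1085 0.112 ] [ 0.0424  0.0003 -0.0111]
[0.50444658 0.1119445  0.14194067]
```

View pics/c6.png

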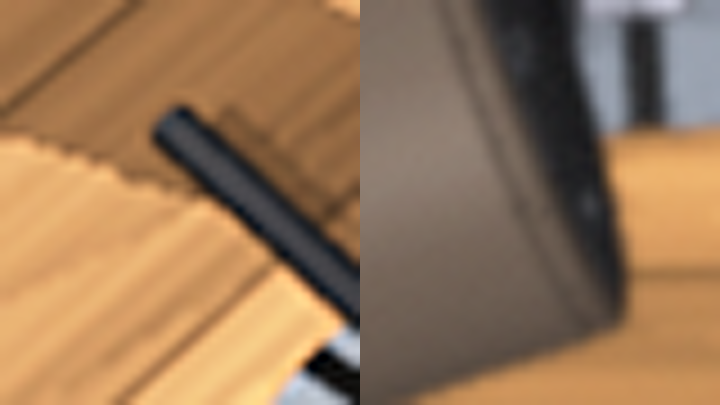

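The scene crop puts the long end's centre at about (269.7,151.3) and the arm's centre line through about (289.3,169.7). The top view is blocked by the arm.

Run:
```python
from h import *
s=viewer.camera_params("scene"); p,Rt=cur(); n=Rt.apply([0,1,0]); h=np.array([np.cos(np.radians(-5.8)),np.sin(np.radians(-5.8)),0])
def onp(u,v):
    c,d=ray(s,u,v); return c+d*(n@(p-c))/(n@d)
L=onp(269.7,151.3); M=onp(289.3,169.7); print(L,M)
v=M-L; th=np.arctan2(v[2],v@h); print("long arm rise toward bend deg",np.degrees(th))
for th in (0,th): 
  O=L+.133*(np.cos(th)*h+np.sin(th)*np.array([0,0,1])); S=O+.049*(np.sin(th)*h-np.cos(th)*np.array([0,0,1])); print("O",O.round(4),"S",S.round(4),"tool",Rt.inv().apply(S-p).round(4))
```

```text
[0.39151892 0.12317864 0.166342  ] [0.47038345 0.11533531 0.16216271]
long arm rise toward bend deg -3.0186009191462317
O [0.5238 0.1097 0.1663] S [0.5238 0.1097 0.1173] tool [ 0.0312  0.0003 -0.0034]
O [0.5237 0.1098 0.1593] S [0.5211 0.11   0.1104] tool [0.0356 0.0003 0.0026]
```

Run:
```python
from h import *
Rt=tool(-54.7,-5.8); print(relS([.5272,.1098,.105],Rt,np.array([.0378,.0003,.0033])), "down1mm",Rt.inv().apply([0,0,-.001]).round(5),"x1mm",Rt.inv().apply([.001*np.cos(.101),-.001*np.sin(.101),0]).round(5))
p,R0=cur(); print(p, R0.as_euler("xyz",degrees=True), R0.inv().apply(np.array([.5272,.1098,.1])-p))
```

```text
(array([ 0.0055, -0.0005, -0.0009]), array([0.11, 3.11, 0.06])) down1mm [0.00082 0.      0.00058] x1mm [ 0.00058 -0.      -0.00082]
[0.50444658 0.1119445  0.14194067] [179.9818696   57.8114714   -5.69440781] [ 0.04766882 -0.00012468  0.00300077]
```

```bash
python3 -m pendant '[[-1,[0.0015,-0.0002,-0.0005],[0,1,0]],[-1,[0.003,-0.0004,-0.001],[0,2,0]],[-1,[0.0055,-0.0005,-0.001],[0,3.1,0]],[-1,[0.0055,-0.0005,-0.001],[0,3.1,0]],[-1,[0.0055,-0.0005,-0.001],[0,3.1,0]],[-1,[0.0055,-0.0005,-0.001],[0,3.1,0]]]'
python3 - <<'E'
from h import *
Rt=tool(-54.7,-5.8); print(relS([.5272,.1098,.105],Rt,np.array([.0378,.0003,.0033])))
w,im2=grab("wrist","w6.png")
g=cv2.cvtColor(im2,cv2.COLOR_BGR2GRAY)
cv2.imwrite("pics/c7.png",cv2.resize(im2[100:240,190:320],None,fx=4,fy=4,interpolation=cv2.INTER_CUBIC))
E
```

```text
clock: 6.93
tool_pos: [0.5078, 0.1122, 0.1377]
orientation: [180.0, 54.8, -5.7]
force: [-0.0, -0.4, -3.2]
opening: 0.0139
gripper_force: 30.0
(array([ 0.0001,  0.0001, -0.0003]), array([0.1 , 0.06, 0.06]))
```

```bash
python3 -m pendant '[[-1,[0.0012,0,0.0009],[0,0,0]],[-1,[0.0025,0,0.0017],[0,0,0]],[-1,[0.0033,0,0.0023],[0,0,0]],[-1,[0.0033,0,0.0023],[0,0,0]],[-1,[0.0033,0,0.0023],[0,0,0]]]';python3 -m pendant '[[-1,[0.0004,0,0.0003],[0,0,0]],[-1,[0.0008,0,0.0006],[0,0,0]],[-1,[0.0012,0,0.0009],[0,0,0]],[-1,[0.0016,0,0.0012],[0,0,0]],[-1,[0.0016,0,0.0012],[0,0,0]]]'
```

```text
clock: 7.4
tool_pos: [0.508, 0.1121, 0.1334]
orientation: [180.0, 54.8, -5.7]
force: [-0.1, -1.1, -1.9]
opening: 0.0136
gripper_force: 30.0
clock: 7.82
tool_pos: [0.5078, 0.1119, 0.1329]
orientation: [180.0, 54.8, -5.6]
force: [0.3, 0.0, 8.4]
opening: 0.0139
gripper_force: 30.0
```

```bash
python3 -m pendant '[[-1,[0.0004,0,0.0003],[0,0,0]],[-1,[0.0008,0,0.0006],[0,0,0]],[-1,[0.0012,0,0.0009],[0,0,0]],[-1,[0.0012,0,0.0009],[0,0,0]],[-1,[0.0012,0,0.0009],[0,0,0]]]'
```

```text
clock: 8.23
tool_pos: [0.5077, 0.1118, 0.1327]
orientation: [-180.0, 54.8, -5.6]
force: [1.0, 1.4, 14.6]
opening: 0.0135
gripper_force: 30.0
```

```bash
python3 -m pendant '[[-1,[-0.0004,-0.0003,-0.0003],[0,0,0]],[-1,[-0.0004,-0.0006,-0.0003],[0,0,0]],[-1,[-0.0004,-0.0009,-0.0003],[0,0,0]],[-1,[-0.0004,-0.0012,-0.0003],[0,0,0]],[-1,[-0.0004,-0.0012,-0.0003],[0,0,0]]]'
python3 - <<'E'
from h import *
w,im2=grab("wrist","w7.png")
cv2.imwrite("pics/c8.png",cv2.resize(im2[100:240,190:320],None,fx=4,fy=4,interpolation=cv2.INTER_CUBIC))
E
```

```text
clock: 8.65
tool_pos: [0.5078, 0.1123, 0.1328]
orientation: [179.9, 54.8, -5.7]
force: [0.8, -0.8, 12.0]
opening: 0.0138
gripper_force: 30.0
```

View pics/c8.png

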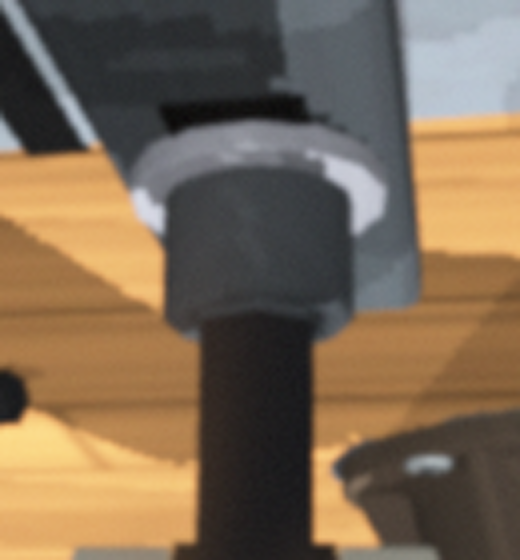

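Contact is on the rim, with the key 0.4 mm left of the head's centre (257 against 260 in the crop). I'll recentre, then feel along x.

```bash
python3 -m pendant '[[-1,[0,0.0003,0],[0,0,0]],[-1,[0,0.0006,0],[0,0,0]],[-1,[0.0003,0.0006,-0.0004],[0,0,0]],[-1,[0.0006,0.0006,-0.0008],[0,0,0]],[-1,[0.0006,0.0006,-0.0008],[0,0,0]]]';python3 -m pendant '[[-1,[0.0003,0,-0.0004],[0,0,0]],[-1,[0.0006,0,-0.0008],[0,0,0]],[-1,[0.0006,0,-0.0008],[0,0,0]]]'
```

```text
clock: 9.12
tool_pos: [0.5082, 0.112, 0.1328]
orientation: [179.9, 54.9, -5.6]
force: [-1.5, 0.1, 12.4]
opening: 0.014
gripper_force: 30.0
clock: 9.37
tool_pos: [0.5087, 0.1119, 0.1328]
orientation: [179.9, 55.0, -5.6]
force: [-3.6, 1.1, 13.1]
opening: 0.0139
gripper_force: 30.0
```

```bash
python3 -m pendant '[[-1,[0.0003,0,-0.0004],[0,0,0]],[-1,[0.0006,0,-0.0008],[0,0,0]],[-1,[0.0006,0,-0.0008],[0,0,0]]]';python3 -m pendant '[[-1,[-0.0003,0,0.0004],[0,0,0]],[-1,[-0.0006,0,0.0008],[0,0,0]],[-1,[-0.0009,0,0.0012],[0,0,0]],[-1,[-0.0012,0,0.0016],[0,0,0]],[-1,[-0.0015,0,0.002],[0,0,0]],[-1,[-0.0018,0,0.0025],[0,0,0]],[-1,[-0.0018,0,0.0025],[0,0,0]]]';python3 -m pendant '[[-1,[-0.0003,0,0.0004],[0,0,0]],[-1,[-0.0006,0,0.0008],[0,0,0]],[-1,[-0.0006,0,0.0008],[0,0,0]]]'
```

```text
clock: 9.62
tool_pos: [0.5092, 0.1119, 0.1329]
orientation: [179.9, 55.0, -5.6]
force: [-5.9, 0.5, 11.8]
opening: 0.0133
gripper_force: 30.0
clock: 10.2
tool_pos: [0.5077, 0.112, 0.1328]
orientation: [179.9, 54.8, -5.6]
force: [0.6, 0.5, 12.1]
opening: 0.0136
gripper_force: 30.0
clock: 10.45
tool_pos: [0.5071, 0.1121, 0.1327]
orientation: [179.9, 54.7, -5.7]
force: [2.1, -0.5, 12.7]
opening: 0.0138
gripper_force: 30.0
```

```bash
python3 - <<'E'
import cv2,numpy as np
for f in ("w6","w7"):
    g=cv2.cvtColor(cv2.imread(f"pics/{f}.png"),cv2.COLOR_BGR2GRAY).astype(int)
    print(f)
    for r in range(162,194): print(r,g[r,226:286:2])
E
python3 -c "
import cv2,numpy as np
f=lambda n:cv2.resize(cv2.imread('pics/'+n+'.png')[160:196,225:285],None,fx=13,fy=8,interpolation=cv2.INTER_CUBIC)
i=np.vstack([f('w6'),f('w7')]); i=np.clip(i.astype(float)*2.2,0,255).astype(np.uint8); cv2.imwrite('pics/c9.png',i)"
```

```text
w6
162 [193 193 154  62  63  64  64  68  66  66  67  65  65  68  73  67  60  57
  58  57  65  63  58  54  51  53  89 111 122 124]
163 [194 193 154  62  64  66  66  67  66  67  67  65  58  63  72  66  56  57
  62  63  79  78  66  59  53  52  90 111 121 125]
164 [194 194 156  62  65  65  67  67  67  68  64  64  56  57  67  58  54  63
  77  81  93  92  80  67  57  54  94 115 121 124]
165 [192 191 153  64  64  68  69  66  65  64  63  58  58  59  62  57  56  63
  85  92 101 104  96  82  66  55  98 118 123 126]
166 [191 190 154  63  63  67  67  62  63  61  61  61  62  62  63  61  62  64
  75  83  92 101 102  93  75  61  96 122 122 125]
167 [195 193 158  65  64  65  63  63  66  65  63  62  66  65  62  61  62  61
  63  65  76  79  93  93  83  68  98 120 121 124]
168 [199 198 162  67  67  64  58  62  65  67  68  63  64  65  61  60  60  62
  61  60  57  56  74  88  87  75  95 119 123 126]
169 [200 199 165  71  65  63  56  65  64  66  65  63  64  62  62  61  59  61
  61  57  53  47  63  83  89  79 100 120 122 124]
170 [197 198 170  84  64  61  56  62  66  65  66  65  63  62  61  61  62  62
  62
[... 6333 characters left out ...]
 30  30  29  29
  27  27  33  93 132 133 132 133 132 130 130 129]
189 [130 132 131 131 131 129 125  68  42  40  39  37  36  33  31  31  29  29
  25  27  29  92 129 129 129 129 128 128 128 128]
190 [132 129 129 130 129 130 124  67  40  41  39  37  35  31  31  31  30  30
  28  28  32  89 128 127 128 128 127 127 127 127]
191 [127 128 129 126 127 127 123  65  44  42  40  39  33  33  31  32  29  30
  27  29  27  86 127 126 128 128 125 128 127 126]
192 [128 127 127 125 126 126 121  68  43  43  38  38  36  32  33  29  30  29
  26  25  29  85 127 129 129 128 129 128 127 129]
193 [129 125 128 128 128 127 123  68  42  41  39  36  33  31  32  28  27  28
  27  27  26  84 125 129 128 128 128 129 126 126]
```

View pics/c9.png

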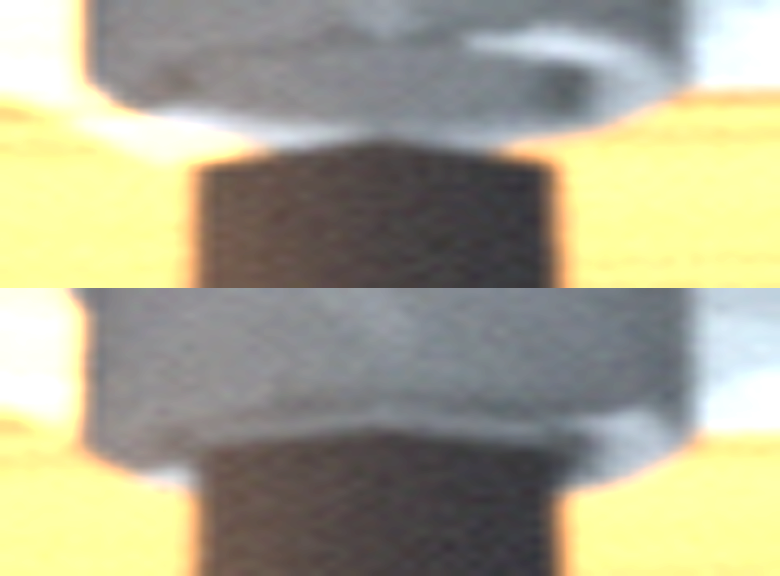

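The enlargement shows lateral centring and yaw are right (hole 377, key 376). The gap at the near side suggests the key sits about 2–3 mm too far toward −x, on the far rim. I'll hop up, shift +x and set it down.

```bash
python3 -m pendant '[[-1,[-0.0016,0,-0.0012],[0,0,0]],[-1,[-0.0024,0,-0.0018],[0,0,0]],[-1,[-0.001,0,-0.0038],[0,0,0]],[-1,[-0.0005,0,-0.0044],[0,0,0]],[-1,[-0.0005,0,-0.0044],[0,0,0]],[-1,[-0.0005,0,-0.0044],[0,0,0]]]';python3 -m pendant '[[-1,[0.0006,0,0.0004],[0,0,0]],[-1,[0.0012,0,0.0009],[0,0,0]],[-1,[0.0018,0,0.0013],[0,0,0]],[-1,[0.0024,0,0.0018],[0,0,0]],[-1,[0.0024,0,0.0018],[0,0,0]]]'
```

```text
clock: 10.95
tool_pos: [0.5102, 0.1124, 0.1328]
orientation: [179.9, 54.8, -5.8]
force: [0.3, -0.1, -3.0]
opening: 0.0135
gripper_force: 30.0
clock: 11.37
tool_pos: [0.51, 0.1123, 0.1301]
orientation: [179.9, 54.8, -5.7]
force: [-0.2, -1.6, -2.1]
opening: 0.0137
gripper_force: 30.0
```

```bash
python3 -m pendant '[[-1,[0.0008,0,0.0006],[0,0,0]],[-1,[0.0016,0,0.0012],[0,0,0]],[-1,[0.0024,0,0.0018],[0,0,0]],[-1,[0.0024,0,0.0018],[0,0,0]]]';python3 -m pendant '[[-1,[0.0008,0,0.0006],[0,0,0]],[-1,[0.0016,0,0.0012],[0,0,0]],[-1,[0.0024,0,0.0018],[0,0,0]],[-1,[0.0024,0,0.0018],[0,0,0]]]'
```

```text
clock: 11.7
tool_pos: [0.51, 0.1123, 0.1272]
orientation: [179.9, 54.8, -5.7]
force: [1.7, -2.4, -1.8]
opening: 0.0134
gripper_force: 30.0
clock: 12.03
tool_pos: [0.5099, 0.1123, 0.1241]
orientation: [179.9, 54.8, -5.7]
force: [0.9, -2.5, -1.8]
opening: 0.0138
gripper_force: 30.0
```

```bash
python3 -m pendant '[[-1,[0.0008,0,0.0006],[0,0,0]],[-1,[0.0016,0,0.0012],[0,0,0]],[-1,[0.0024,0,0.0018],[0,0,0]],[-1,[0.0024,0,0.0018],[0,0,0]]]';python3 -m pendant '[[-1,[0.0006,0,0.0004],[0,0,0]],[-1,[0.0012,0,0.0009],[0,0,0]],[-1,[0.0018,0,0.0013],[0,0,0]],[-1,[0.0024,0,0.0018],[0,0,0]],[-1,[0.0024,0,0.0018],[0,0,0]]]'
```

```text
clock: 12.37
tool_pos: [0.5098, 0.1123, 0.1211]
orientation: [179.9, 54.8, -5.7]
force: [1.9, -3.5, -2.3]
opening: 0.0135
gripper_force: 30.0
clock: 12.78
tool_pos: [0.5098, 0.1123, 0.1192]
orientation: [180.0, 54.8, -5.7]
force: [1.8, -3.1, 4.4]
opening: 0.0139
gripper_force: 30.0
```

```bash
python3 -m pendant '[[-1,[0.0006,0,0.0004],[0,0,0]],[-1,[0.0008,0,0.0006],[0,0,0]],[-1,[0.0008,0,0.0006],[0,0,0]],[-1,[0.0008,0,0.0006],[0,0,0]]]';python3 -m pendant '[[-0.8,[0,0,0],[0,0,0]],[-0.5,[0,0,0],[0,0,0]],[-0.2,[0,0,0],[0,0,0]],[-0.1,[0,0,0],[0,0,0]],[-0.1,[0,0,-0.01],[0,0,0]],[-0.1,[0,0,-0.03],[0,0,0]],[-0.1,[0,0,-0.06],[0,0,0]],[-0.1,[0,0,-0.09],[0,0,0]],[-0.1,[0,0,-0.09],[0,0,0]]]'
python3 - <<'E'
from h import *
print(sensors.get_obs()["joint_pos"].round(1))
print(rel([.424,.1205,.26],tool(0,-5.8)))
E
```

```text
clock: 13.12
tool_pos: [0.5097, 0.1122, 0.1191]
orientation: [180.0, 54.8, -5.6]
force: [2.4, -4.6, 9.7]
opening: 0.0136
gripper_force: 30.0
clock: 13.87
tool_pos: [0.5864, 0.1047, 0.1712]
orientation: [-180.0, 54.5, -5.7]
force: [-1.3, 0.2, 0.6]
opening: 0.0393
gripper_force: 0.0
[  16.2   49.1   32.1  -21.4 -123.5   64.6]
(array([-0.1518,  0.0004,  0.0921]), array([2.000e-02, 5.446e+01, 1.000e-01]))
```

```bash
python3 -m pendant '[[-0.1,[-0.03,0,-0.02],[0,6,0]],[-0.1,[-0.06,0,-0.01],[0,13,0]],[-0.1,[-0.09,0,0.01],[0,20,0]],[-0.1,[-0.11,0,0.03],[0,27,0]],[-0.1,[-0.13,0,0.05],[0,34,0]],[-0.1,[-0.14,0,0.07],[0,41,0]],[-0.1,[-0.152,0,0.085],[0,48,0]],[-0.1,[-0.152,0,0.092],[0,54.5,0]],[-0.1,[-0.152,0,0.092],[0,54.5,0]],[-0.1,[-0.152,0,0.092],[0,54.5,0]]]'
python3 - <<'E'
from h import *
print(sensors.get_obs()["joint_pos"].round(1))
s,im=grab("scene","s8.png"); w,im2=grab("wrist","w8.png")
print(rel([.424,.1205,.127],tool(0,-5.8)))
a=cv2.resize(im[110:240,240:370],None,fx=2.2,fy=2.2); o=np.zeros((384,800,3),np.uint8); o[:,:512]=im2; o[:286,514:]=a; cv2.imwrite("pics/c10.png",o)
import json; json.dump({k:np.array(v).tolist() for k,v in w.items()},open("w8.json","w"))
for X in ([.395,.123,.12],[.424,.1205,.127],[.527,.11,.135]): print(proj(w,np.array(X)))
E
```

```text
clock: 14.7
tool_pos: [0.4177, 0.1212, 0.2406]
orientation: [-179.9, 0.2, -5.4]
force: [0.9, -0.1, 0.8]
opening: 0.0397
gripper_force: 0.0
[ 42.1  -3.4 -26.2  -0.2 -67.2  42.5]
(array([0.0038, 0.0016, 0.1328]), array([-0.07,  0.24,  0.18]))
[255.44597031 211.6255989 ]
[255.17881825 182.44191643]
[256.17712635  47.87277878]
```

View pics/c10.png

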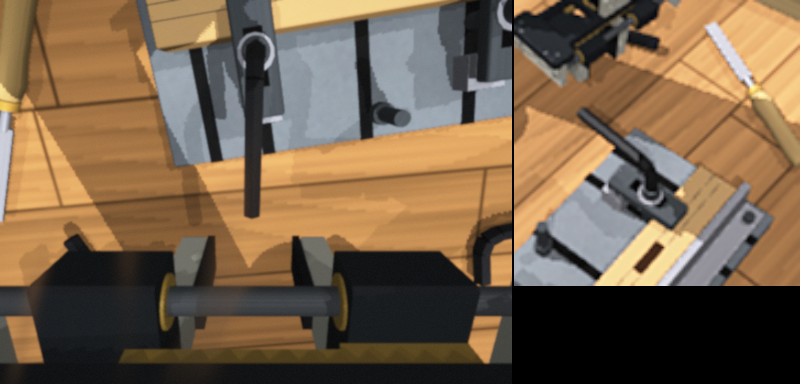

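The key is home in the socket with its long arm toward the robot (end at wrist (251,215), as predicted). I'm now past the 10-picture allowance, so I'll go on by numbers only. Next I grip the long arm about 105 mm out.

```bash
python3 -m pendant '[[-0.1,[0.004,0,0.035],[0,0,0]],[-0.1,[0.004,0,0.07],[0,0,0]],[-0.1,[0.004,0,0.1],[0,0,0]],[-0.1,[0.004,0,0.12],[0,0,0]],[-0.1,[0.004,0,0.131],[0,0,0]],[-0.1,[0.004,0,0.131],[0,0,0]],[-0.1,[0.004,0,0.131],[0,0,0]]]';python3 -m pendant '[[-0.4,[0,0,0],[0,0,0]],[-0.6,[0,0,0],[0,0,0]],[-0.75,[0,0,0],[0,0,0]],[-0.9,[0,0,0],[0,0,0]],[-1,[0,0,0],[0,0,0]],[-1,[0,0,0],[0,0,0]],[-1,[0,0,0],[0,0,0]]]'
python3 - <<'E'
from h import *
o=sensors.get_obs(); print(o["moment"],o["joint_pos"].round(1))
p,R0=cur(); C=np.array([.5272,.1098,0]); d=(p-C)[:2]; print("r",np.hypot(*d),"ang",np.degrees(np.arctan2(d[1],d[0])))
E
```

```text
clock: 15.38
tool_pos: [0.4252, 0.121, 0.1085]
orientation: [179.9, 0.4, -5.8]
force: [0.5, -0.4, 0.5]
opening: 0.0396
gripper_force: 0.0
clock: 15.97
tool_pos: [0.4244, 0.1212, 0.1096]
orientation: [-180.0, 0.2, -5.7]
force: [0.5, 0.2, 0.8]
opening: 0.0138
gripper_force: 30.0
[ 0.02983343 -0.21071662 -0.01278014] [ 41.5   5.2 -36.7  -0.2 -48.2  42.9]
r 0.10348344725487539 ang 173.65177666359037
```

```bash
cat > tq.py <<'E'
from h import *
o=sensors.get_obs(); p,R0=cur(); C=np.array([.5272,.1098,p[2]]); d=p-C
print("r %.4f ang %.2f yaw %.2f torque %.2f (Mz %.2f) F %s q %s"%(np.hypot(*d[:2]),np.degrees(np.arctan2(d[1],d[0])),o["orientation"][2],np.cross(d,o["force"])[2]+o["moment"][2],o["moment"][2],o["force"].round(1),o["joint_pos"].round(0)))
E
python3 -m pendant '[[-1,[0.0001,-0.0036,0],[0,0,2]],[-1,[0.0003,-0.0072,0],[0,0,4]],[-1,[0.0006,-0.0108,0],[0,0,6]],[-1,[0.001,-0.0144,0],[0,0,8]],[-1,[0.0016,-0.018,0],[0,0,10]],[-1,[0.0016,-0.018,0],[0,0,10]]]'; python3 tq.py
```

```text
clock: 16.47
tool_pos: [0.4272, 0.1374, 0.1093]
orientation: [179.7, 0.3, -15.7]
force: [2.8, -8.7, 2.3]
opening: 0.0137
gripper_force: 30.2
r 0.1037 ang 164.59 yaw -15.74 torque 1.08 (Mz 0.29) F [ 2.8 -8.7  2.3] q [ 43.   6. -36.  -0. -48.  31.]
```

```bash
python3 -m pendant '[[-1,[0.0001,-0.0045,0],[0,0,2.5]],[-1,[0.0004,-0.009,0],[0,0,5]],[-1,[0.0009,-0.0135,0],[0,0,7.5]],[-1,[0.0016,-0.018,0],[0,0,10]],[-1,[0.0025,-0.0224,0],[0,0,12.5]],[-1,[0.0035,-0.0268,0],[0,0,15]],[-1,[0.0048,-0.0311,0],[0,0,17.5]],[-1,[0.0062,-0.0354,0],[0,0,20]],[-1,[0.0062,-0.0354,0],[0,0,20]]]'; python3 tq.py
```

```text
clock: 17.22
tool_pos: [0.4421, 0.1692, 0.1088]
orientation: [179.5, 0.2, -35.8]
force: [-0.9, -9.3, 3.0]
opening: 0.0138
gripper_force: 30.4
r 0.1038 ang 145.11 yaw -35.78 torque 1.36 (Mz 0.52) F [-0.9 -9.3  3. ] q [ 45.   8. -33.  -0. -49.  10.]
```

```bash
python3 -m pendant '[[-1,[0.0001,-0.0045,0],[0,0,2.5]],[-1,[0.0004,-0.009,0],[0,0,5]],[-1,[0.0009,-0.0135,0],[0,0,7.5]],[-1,[0.0016,-0.018,0],[0,0,10]],[-1,[0.0025,-0.0224,0],[0,0,12.5]],[-1,[0.0035,-0.0268,0],[0,0,15]],[-1,[0.0048,-0.0311,0],[0,0,17.5]],[-1,[0.0062,-0.0354,0],[0,0,20]],[-1,[0.0062,-0.0354,0],[0,0,20]]]'; python3 tq.py
```

```text
clock: 17.97
tool_pos: [0.4668, 0.1942, 0.1083]
orientation: [179.4, 0.1, -55.8]
force: [-5.9, -4.9, 4.1]
opening: 0.014
gripper_force: 30.5
r 0.1038 ang 125.61 yaw -55.81 torque 1.36 (Mz 0.56) F [-5.9 -4.9  4.1] q [ 45.  12. -29.  -0. -50. -10.]
```

```bash
python3 -m pendant '[[-1,[0.0001,-0.0036,0],[0,0,2]],[-1,[0.0003,-0.0072,0],[0,0,4]],[-1,[0.0006,-0.0108,0],[0,0,6]],[-1,[0.001,-0.0144,0],[0,0,8]],[-1,[0.0016,-0.018,0],[0,0,10]],[-1,[0.0016,-0.018,0],[0,0,10]]]'; python3 tq.py;  python3 -m pendant '[[-1,[0,-0.0018,0],[0,0,1]],[-1,[0.0001,-0.0036,0],[0,0,2]],[-1,[0.0001,-0.0036,0],[0,0,2]]]'; python3 tq.py
```

```text
clock: 18.47
tool_pos: [0.4822, 0.2033, 0.1082]
orientation: [179.4, 0.0, -65.8]
force: [-8.8, -3.8, 5.0]
opening: 0.0138
gripper_force: 30.6
r 0.1037 ang 115.71 yaw -65.78 torque 1.53 (Mz 0.54) F [-8.8 -3.8  5. ] q [ 44.  13. -27.  -0. -51. -20.]
clock: 18.72
tool_pos: [0.4852, 0.2047, 0.1082]
orientation: [179.4, 0.0, -67.7]
force: [-9.4, -3.1, 5.2]
opening: 0.0137
gripper_force: 30.6
r 0.1037 ang 113.88 yaw -67.72 torque 1.58 (Mz 0.56) F [-9.4 -3.1  5.2] q [ 44.  13. -26.  -0. -51. -22.]
```

```bash
python3 -m pendant '[[-1,[0,-0.0018,0],[0,0,1]],[-1,[0.0001,-0.0036,0],[0,0,2]],[-1,[0.0001,-0.0036,0],[0,0,2]]]'; python3 tq.py
```

```text
clock: 18.97
tool_pos: [0.4885, 0.206, 0.1082]
orientation: [179.4, 0.0, -69.7]
force: [-9.4, -1.7, 5.1]
opening: 0.0135
gripper_force: 30.6
r 0.1037 ang 111.89 yaw -69.72 torque 1.54 (Mz 0.57) F [-9.4 -1.7  5.1] q [ 44.  14. -26.  -0. -51. -23.]
```

```bash
for i in 1; do python3 -m pendant '[[-1,[0,-0.0018,0],[0,0,1]],[-1,[0.0001,-0.0036,0],[0,0,2]],[-1,[0.0001,-0.0036,0],[0,0,2]]]' >/dev/null; python3 tq.py; python3 -m pendant '[[-1,[0,-0.0018,0],[0,0,1]],[-1,[0,-0.0018,0],[0,0,1]]]' > /dev/null; python3 tq.py;  done
```

```text
r 0.1037 ang 109.90 yaw -71.72 torque 1.57 (Mz 0.58) F [-9.6 -1.4  6.6] q [ 44.  14. -26.  -0. -51. -25.]
r 0.1037 ang 108.92 yaw -72.71 torque 1.65 (Mz 0.55) F [-10.4  -2.1   6.3] q [ 44.  14. -25.  -0. -51. -26.]
```

```bash
python3 -m pendant '[[-1,[0,-0.0018,0],[0,0,1]],[-1,[0,-0.0018,0],[0,0,1]]]' > /dev/null; python3 tq.py
```

```text
r 0.1037 ang 107.92 yaw -73.71 torque 1.59 (Mz 0.54) F [-10.1  -1.7   5.7] q [ 44.  14. -25.  -0. -51. -27.]
```

```bash
python3 -m pendant '[[-1,[0,-0.0018,0],[0,0,1]],[-1,[0,-0.0018,0],[0,0,1]]]' > /dev/null; python3 tq.py
```

```text
r 0.1037 ang 106.93 yaw -74.70 torque 1.55 (Mz 0.58) F [-9.5 -0.7  5.7] q [ 43.  14. -25.  -0. -51. -28.]
```

```bash
python3 -m pendant '[[-1,[0,-0.0018,0],[0,0,1]],[-1,[0,-0.0018,0],[0,0,1]]]' > /dev/null; python3 tq.py
```

```text
r 0.1037 ang 105.94 yaw -75.71 torque 1.61 (Mz 0.54) F [-10.5  -0.8   5.2] q [ 43.  15. -25.  -0. -51. -29.]
```

```bash
python3 -m pendant '[[-1,[0,-0.0018,0],[0,0,1]],[-1,[0,-0.0018,0],[0,0,1]]]' > /dev/null; python3 tq.py
```

```text
r 0.1037 ang 104.99 yaw -76.71 torque 1.68 (Mz 0.56) F [-10.6  -2.1   5.3] q [ 43.  15. -24.  -0. -51. -30.]
```

```bash
python3 -m pendant '[[-1,[0,-0.0018,0],[0,0,1]],[-1,[0,-0.0018,0],[0,0,1]]]' > /dev/null; python3 tq.py
```

```text
r 0.1037 ang 104.34 yaw -77.72 torque 1.88 (Mz 0.64) F [-12.1  -1.    6.2] q [ 43.  15. -24.  -0. -51. -31.]
```

```bash
python3 -m pendant '[[-1,[0,-0.0009,0],[0,0,0.5]],[-1,[0,-0.0015,0],[0,0,0.8]],[-1,[0,-0.0015,0],[0,0,0.8]]]' > /dev/null; python3 tq.py
```

```text
r 0.1037 ang 103.85 yaw -78.49 torque 2.11 (Mz 0.63) F [-14.5  -1.    7.1] q [ 43.  15. -24.  -0. -51. -31.]
```

```bash
python3 -m pendant '[[-1,[0,-0.0009,0],[0,0,0.5]],[-1,[0,-0.0009,0],[0,0,0.5]],[-1,[0,-0.0009,0],[0,0,0.5]]]' > /dev/null; python3 tq.py
```

```text
r 0.1036 ang 103.52 yaw -78.97 torque 2.08 (Mz 0.59) F [-14.8   0.4   7. ] q [ 43.  15. -24.  -0. -52. -32.]
```

```bash
python3 -m pendant '[[-1,[0,-0.0009,0],[0,0,0.5]],[-1,[0,-0.0009,0],[0,0,0.5]],[-1,[0,-0.0009,0],[0,0,0.5]]]' > /dev/null; python3 tq.py
```

```text
r 0.1036 ang 103.21 yaw -79.48 torque 2.28 (Mz 0.57) F [-16.9  -0.2   7.6] q [ 43.  15. -24.  -0. -52. -32.]
```

```bash
python3 -m pendant '[[-1,[0,-0.0009,0],[0,0,0.5]],[-1,[0,-0.0009,0],[0,0,0.5]]]' > /dev/null; python3 tq.py; python3 -m pendant '[[-1,[0,0,0],[0,0,0]]]' >/dev/null; python3 tq.py
```

```text
r 0.1036 ang 102.76 yaw -80.01 torque 2.20 (Mz 0.56) F [-16.5   1.1   7.9] q [ 43.  15. -24.  -0. -52. -33.]
r 0.1036 ang 102.76 yaw -79.98 torque 2.27 (Mz 0.58) F [-16.9   1.    5.7] q [ 43.  15. -24.  -0. -52. -33.]
```

```bash
python3 -m pendant '[[-1,[0,-0.0009,0],[0,0,0.5]],[-1,[0,-0.0009,0],[0,0,0.5]]]' > /dev/null; python3 tq.py; python3 -m pendant '[[-1,[0,0,0],[0,0,0]]]' >/dev/null; python3 tq.py
```

```text
r 0.1036 ang 102.45 yaw -80.51 torque 2.36 (Mz 0.55) F [-18.1   1.2   8.5] q [ 43.  15. -24.  -0. -52. -33.]
r 0.1036 ang 102.46 yaw -80.49 torque 2.43 (Mz 0.56) F [-18.7   0.6   7.5] q [ 43.  15. -24.  -0. -52. -33.]
```

```bash
python3 -m pendant '[[-1,[0,-0.0007,0],[0,0,0.4]],[-1,[0,-0.0007,0],[0,0,0.4]]]' > /dev/null; python3 tq.py; python3 -m pendant '[[-1,[0,0,0],[0,0,0]],[-1,[0,0,0],[0,0,0]]]' >/dev/null; python3 tq.py
```

```text
r 0.1036 ang 102.19 yaw -80.91 torque 2.47 (Mz 0.54) F [-19.4   1.5   8.3] q [ 43.  15. -24.  -0. -52. -33.]
r 0.1036 ang 102.21 yaw -80.89 torque 2.53 (Mz 0.55) F [-19.9   1.7   7.5] q [ 43.  15. -24.  -0. -52. -33.]
```

```bash
python3 -m pendant '[[-1,[0.0001,0.0036,0],[0,0,-2]],[-1,[0.0003,0.0072,0],[0,0,-4]],[-1,[0.0006,0.0108,0],[0,0,-6]],[-1,[0.0008,0.0126,0],[0,0,-7]],[-1,[0.0008,0.0126,0],[0,0,-7]]]' > /dev/null; python3 tq.py
```

```text
r 0.1035 ang 107.43 yaw -73.80 torque 0.87 (Mz 0.27) F [-4.8 -4.2  2.3] q [ 44.  14. -25.  -0. -51. -27.]
```

```bash
python3 -m pendant '[[-1,[0.0001,0.0027,0],[0,0,-1.5]],[-1,[0.0001,0.0045,0],[0,0,-2.5]],[-1,[0.0001,0.0045,0],[0,0,-2.5]]]' > /dev/null; python3 tq.py; python3 -m pendant '[[-0.9,[0,0,0],[0,0,0]],[-0.7,[0,0,0],[0,0,0]],[-0.5,[0,0,0],[0,0,0]],[-0.3,[0,0,0],[0,0,0]],[-0.3,[0,0,0],[0,0,0]],[-0.3,[0,0,-0.01],[0,0,0]],[-0.3,[0,0,-0.04],[0,0,0]],[-0.3,[0,0,-0.08],[0,0,0]],[-0.3,[0,0,-0.12],[0,0,0]],[-0.3,[0,0,-0.12],[0,0,0]]]'; python3 tq.py
```

```text
r 0.1035 ang 109.35 yaw -71.26 torque 0.41 (Mz 0.05) F [-1.8 -5.4  0.9] q [ 44.  14. -26.  -0. -51. -25.]
clock: 23.3
tool_pos: [0.4988, 0.2113, 0.2386]
orientation: [-179.4, 0.3, -71.3]
force: [1.4, 0.5, 0.9]
opening: 0.0305
gripper_force: 0.0
r 0.1054 ang 105.63 yaw -71.28 torque -0.16 (Mz -0.00) F [1.4 0.5 0.9] q [ 44.   7. -16.  -0. -67. -25.]
```

Run:
```python
from h import *
w,im=grab("wrist","w9.png"); g=cv2.cvtColor(im,cv2.COLOR_BGR2GRAY)
C=np.array([.5272,.1098,.135])
for r in (.03,.06,.09,.115,.128,.14):
    res=[]
    for a in np.arange(95,125,1):
        u,v=proj(w,C+r*np.array([np.cos(np.radians(a)),np.sin(np.radians(a)),0])).round().astype(int)
        res.append(int(g[v,u]) if 0<=v<384 and 0<=u<512 else -1)
    print(r,res)
```

```text
0.03 [108, 108, 58, 30, 30, 26, 26, 26, 25, 28, 26, 26, 27, 36, 36, 41, 49, 49, 52, 52, 52, 52, 50, 50, 53, 53, 62, 62, 101, 132]
0.06 [165, 168, 167, 167, 166, 165, 165, 164, 164, 156, 69, 34, 27, 27, 25, 26, 35, 48, 48, 46, 47, 47, 57, 93, 119, 110, 102, 39, 31, 24]
0.09 [167, 187, 192, 191, 192, 191, 188, 151, 112, 155, 183, 172, 157, 68, 30, 27, 29, 42, 45, 44, 46, 94, 127, 124, 127, 139, 138, 146, 158, 159]
0.115 [133, 132, 132, 134, 112, 85, 104, 124, 123, 124, 129, 127, 128, 129, 66, 31, 28, 34, 42, 41, 57, 98, 101, 102, 102, 112, 128, 134, 135, 133]
0.128 [133, 134, 133, 130, 89, 122, 127, 126, 129, 130, 130, 130, 130, 123, 94, 35, 28, 32, 41, 43, 66, 100, 102, 108, 120, 130, 117, 110, 112, 113]
0.14 [131, 131, 132, 89, 114, 125, 125, 129, 129, 129, 125, 126, 119, 118, 126, 125, 129, 127, 127, 124, 108, 110, 103, 91, 108, 114, 114, 116, 121, 121]
```

The long arm lies at about 112° about the screw axis and ends between 128 and 140 mm out, so the key is seated and at rest. Handing in.

```bash
python3 -c "
from plant import workorder; print(workorder.close_job())"
```

```text
the job is handed in; nothing more can be done
None
```

The job is handed in; no verdict came back. The key sits short arm down in the clamp screw, which I levered up solid at about 2.5 N·m (by wrist force) and then let go of, with no bystander handled; one rule slipped: I viewed 12 pictures instead of 10.

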